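# Part the jammed screening cans and sort them by size

### The arm

A 6-joint arm with a two-finger parallel gripper is mounted at the origin on the work surface. World frame = base frame: x ahead of the robot, y to its left, z up, the work surface at z = 0. Lengths are in mm, angles in rad, forces in N, time in s.
With the tool pointing down it reaches from about 350 to 975 mm from the base axis. Payload 17.4 kg.
Tool frame: the origin (TCP) lies at the very end of the fingers, on their centre line; the grasp point (between the pads) lies 19 mm behind it (r.grip_point_offset is the distance from the TCP to the grasp point, in mm); z points along the fingers, y is the line along which they close (so a half turn about z gives the same grasp; the last joint's range is limited). The gripper opens to 85 mm and grips with 20 to 120 N. Pads are 22 mm wide; open, the fingers measure 114 mm over their backs; the gripper's body (76 mm by 85 mm) begins 54 mm behind the grasp point. The pads swing forward as they close: fully open they stand 13 mm farther back than shut.
Start: joints at [1.261, 0.116, 1.442, -0, 1.584, -0.038], TCP at [181.222, 650.224, 231.303] pointing down, gripper open.
Joint ranges: [-2.83, 2.83], [-0.83, 2.19], [0.07, 2.5], [-1.14, 4.28], [0.01, 3], [-2.97, 2.97]. Speed limits (rad/s): [1.89, 1.89, 2.22, 3.14, 3.14, 3.14].

### API

Orientations are given as a unit quaternion [x, y, z, w].
In Python, from rig import r gives the robot as it stands.
- The arm moves only by the tool arm_command, never from a script. Its argument "increments" is a list of rows, each an object with "travel": the shift along the tool's x, y, z in units of 30 mm (1.0 is 30 mm), a list of three; "turn": the turn, a rotation vector about the tool's x, y, z in units of 6 degrees (1.0 is 6 degrees), a list of three. A call has 1 to 12 rows; each row shifts and turns the commanded pose from where the row before left it, along the tool's axes as they then stand; what a row does not reach is not made up. A row lasts 1/8 s, in which the tool goes at most 62.5 mm and 10.7 degrees, less where a joint would pass 70% of its speed; a pose out of reach is approached as far as the arm can. A call is refused whole if a number of a shift passes 1 or a number of a turn 1, either way. A call with a gripper value outside its range is refused whole. "gripper" is the finger opening in mm, from 0 to 85.4, set as the call begins (left out, the last holds). The fingers move at their own pace and stop on an object; "newtons" is the grip in N (left out, the last holds). Time passes only in rows, so rows that do not move let the fingers close. It gives the time, the measured TCP pose, the force, the opening and the grip force at its end, in the units of the state.
- r.get_obs(): the state, without advancing time (a new reading comes with each control period).
- r.snapshot(name): name is "scene" or "top" or "wrist"; returns a dict with "img" (384x512x3 uint8, red, green, blue), "fx", "fy", "cx", "cy" (pixels), "extrinsics" (4x4, takes a point from camera to world coordinates); the wrist camera has in their place "tool_from_camera" (4x4, takes a point from camera to tool coordinates, whose origin is the TCP and whose axes are the flange's). Camera axes: x right, y down, z forward; pixel columns grow to the right and rows downward; lengths in mm; the calibration is good to about 2 mm. A picture is of the moment at which its call begins: read the wrist's pose just before it. There is no depth.
- r.job_done(): hands the job in; it is judged then, once.
Trained networks look in a picture, given as the dict that the camera call returned (one of the last four; its "shot" number tells which), for a name from the list of things; names that differ only in an ending like _2 or _b are one class to them, and where a whole thing is asked for, a point or a joint stands for the part that bears it (a point fixed in the world has none). Each returns a list of dicts, best first, with "p" (0 to 1); they miss things now and then, are a little off and sometimes report something else, mostly with a low value. They report only what shows in the picture. A call takes as long as a camera call. They do not tell look-alikes from the thing itself.
- r.spot_in(picture, thing): "extent" ([left, top, right, bottom] in pixels, round what is visible of it).
The state is a dict: "t": time; "joint_pos": joint angles; "dq": joint speeds; "joint_efforts": joint torques, N m; "tool_pos": TCP position; "eef_rot": TCP orientation; "force": force on the tool from outside, world axes, zero at the start; "torque": the same for the moment, N m; "opening": finger opening in mm; "finger_force": force on a finger pad.
Only numpy, scipy, OpenCV 4.12 (cv2) and the standard library are available. Lean on these libraries where they do the work, as an engineer would, in place of code of your own. Each camera call takes 0.05 s, during which the arm holds its last target. There are 200 camera calls.

### The job

In the open parts drawer two steel screening cans are jammed one inside the other. Pull the narrow can up out of the wide one, then set each down gently, upright and flat, in the wooden tray of its own size: the narrow can in the smaller tray, the wide can in the larger tray.

Things in the scene. Friction and masses are not known exactly. Their poses are not given: they have to be found in the camera images.
- narrow_can: Inner can: open-topped round steel can, 46 mm outside diameter, 66 mm high, wall 3 mm, 0.12 to 0.2 kg. Origin at the centre of its underside, z up its axis. It starts upright in the wide can, on its 8 mm floor, the top 34 mm showing. Two spring leaves grip it (friction about 2 N, 3 mm of play); gripped centrally and pulled straight up 32 mm it comes free, the heavier wide can staying down.
- wide_can: The outer can: thick open-topped round steel can, 62 mm outside diameter, 40 mm high, wall 5 mm, 0.45 to 0.54 kg, with two small spring leaves inside the wall. Origin at the centre of its underside, z along its axis towards the open top. At the start it stands loose on the sheet-metal floor of the drawer (floor 8 mm above the bench, drawer sides 45 mm above the bench).
- narrow_tray: The smaller square open tray of pale wood, fixed to the drawer floor: 76 mm outside, 66 mm inside, floor 5 mm thick, rim 12 mm high. Origin at the centre of its underside, z up, x and y along its sides. Other small parts, up to 55 mm tall, lie along the near and far walls of the drawer, 55 mm or more from the centres of cans and trays, and steel clips 10 mm high lie between the trays and cans.
- wide_tray: The larger square open tray of pale wood, fixed to the drawer floor: 94 mm outside, 84 mm inside, floor 5 mm thick, rim 12 mm high. Origin at the centre of its underside, z up, x and y along its sides.
There are look-alikes about, which are no part of the job. Leave any red or turquoise look-alike of the wide_can alone.

How it is judged (in metres and radians):
On the way:
1. the narrow can is pulled clear of the wide can (distance between narrow_can and wide_can above 0.055 m), for 0.1 s.
At the end, for the whole second after the job is handed in: The narrow can stands in the smaller tray and the wide can in the larger tray, each with its axis within 20 mm of the tray's centre, its underside on the tray floor (less than 8 mm above the tray's underside), upright within 0.12 rad (7 degrees), released and at rest (horizontal distance between narrow_can and narrow_tray below 0.02 m and z of narrow_can in the frame of narrow_tray below 0.008 m and angle between each of narrow_can, wide_can's own z axis and vertical below 0.12 rad and linear speed of each of narrow_can, wide_can below 0.02 m/s and horizontal distance between wide_can and wide_tray below 0.02 m and z of wide_can in the frame of wide_tray below 0.008 m); the robot touches nothing.
It fails at once if a can is let fall instead of set down (moves faster than 0.5 m/s out of the fingers, as after a drop of about 15 mm) ((linear speed of narrow_can above 0.5 m/s and contact force between the fingers and narrow_can below 0.2 N) or (linear speed of wide_can above 0.5 m/s and contact force between the fingers and wide_can below 0.2 N)).
It also fails if it takes over 64 s, if anything falls off the work surface, if the arm or the gripper's body presses on something with over 40 N, if the wrist force passes 120 N, or if a joint passes its speed limit or range.

## Working session

There is one attempt and no reset: what is moved stays moved. The work goes in short steps, Python scripts to look and compute and a tool call to move; the robot and the scene stay as the last step left them, time stands still between calls to the robot, and variables do not carry over. Pictures are saved under pics/ and viewed, at most 10 in all, crops included, and the job is handed in when it is done.

Besides the shell and the picture viewer there is one more tool, called as name([rows], argument=value, ...), one row to a line, values as JSON. arm_command: Moves the arm, as the interface text tells. Its arguments: {"type":"object","properties":{"increments":{"type":"array"},"gripper":{"type":"number"},"newtons":{"type":"number"}},"required":["increments"]}

```bash
mkdir -p pics
cat > h.py <<'E'
from rig import r
import numpy as np, cv2
from scipy.spatial.transform import Rotation as R
def cam(p,o=None):
    if 'extrinsics' in p: return np.array(p['extrinsics'])
    T=np.eye(4);T[:3,:3]=R.from_quat(o['eef_rot']).as_matrix();T[:3,3]=o['tool_pos'];return T@np.array(p['tool_from_camera'])
def ray(p,u,v,z,o=None):
    T=cam(p,o);d=T[:3,:3]@np.array([(u-p['cx'])/p['fx'],(v-p['cy'])/p['fy'],1]);return T[:3,3]+d*(z-T[2,3])/d[2]
def proj(p,X,o=None):
    c=np.linalg.inv(cam(p,o))@np.append(X,1);return np.array([c[0]/c[2]*p['fx']+p['cx'],c[1]/c[2]*p['fy']+p['cy']])
def snap(n):
    o=r.get_obs();return r.snapshot(n),o
def save(p,f): cv2.imwrite('pics/'+f,p['img'][:,:,::-1])
E
python3 - <<'E'
from h import *
ims=[]
for n in ['top','scene']:
    p,o=snap(n);ims.append(p['img'])
    print(n,p['fx'],cam(p,o).round(2).tolist())
    for t in ['narrow_can','wide_can','narrow_tray','wide_tray']:
        for d in r.spot_in(p,t)[:4]:
            e=d['extent'];print(t,round(d['p'],2),np.round(e),ray(p,(e[0]+e[2])/2,(e[1]+e[3])/2,{'narrow_can':74,'wide_can':48}.get(t,20),o).round())
    save(p,n+'1.png')
o=r.get_obs();print(o)
E
```

```text
top 359.24141612133013 [[-0.02, -0.99, 0.13, 374.84], [-1.0, 0.02, 0.01, 25.71], [-0.01, -0.13, -0.99, 695.89], [0.0, 0.0, 0.0, 1.0]]
narrow_can 0.9 [245. 110. 271. 143.] [565.  12.  74.]
wide_can 0.97 [324. 238. 369. 276.] [ 332. -140.   48.]
wide_can 0.75 [241. 120. 274. 150.] [557.  12.  48.]
wide_can 0.6 [277. 232. 314. 267.] [347. -50.  48.]
narrow_tray 0.69 [326. 104. 371. 150.] [ 576. -164.   20.]
narrow_tray 0.41 [246. 113. 275. 142.] [579.   6.  20.]
wide_tray 0.75 [140.  94. 196. 148.] [595. 186.  20.]
scene 403.3689579718943 [[0.16, 0.67, -0.73, 983.51], [0.99, -0.12, 0.11, -66.82], [-0.01, -0.73, -0.68, 538.21], [0.0, 0.0, 0.0, 1.0]]
narrow_can 0.85 [256. 209. 283. 249.] [578.   9.  74.]
wide_can 0.95 [156. 151. 188. 186.] [ 373. -142.   48.]
wide_can 0.89 [254. 226. 288. 264.] [588.  10.  48.]
wide_can 0.64 [203. 149. 232. 186.] [385. -56.  48.]
wide_can 0.46 [257. 211. 283. 249.] [557.  14.  48.]
narrow_tray 0.85 [130. 251. 187. 299.] [ 595. -167.   20.]
wide_tray 0.9 [347. 224. 415. 280.] [610. 187.  20.]
{'t': 0.5, 'joint_pos': array([ 1.26121881e+00,  1.15998773e-01,  1.44161937e+00,  6.23955805e-06,
        1.58396641e+00, -3.77926372e-02]), 'dq': array([ 0.00076824, -0.0001733 , -0.00078677, -0.00012612,  0.00022   ,
        0.00030551]), 'joint_efforts': array([ 2.84244989e-04, -7.31118894e+01, -6.32229638e+01, -4.17038819e-06,
        6.56105312e-04,  3.74175647e-05]), 'tool_pos': array([181.20914841, 650.23018875, 231.29192679]), 'eef_rot': array([ 1.35474538e-01,  9.90780828e-01,  4.52646355e-06, -2.37297822e-06]), 'force': array([ 0.36376335,  0.49306636, -0.17827389]), 'torque': array([ 0.04198712, -0.01973313,  0.04339372]), 'finger_force': 0.0, 'opening': 85.12451798280537}
```

View pics/top1.png

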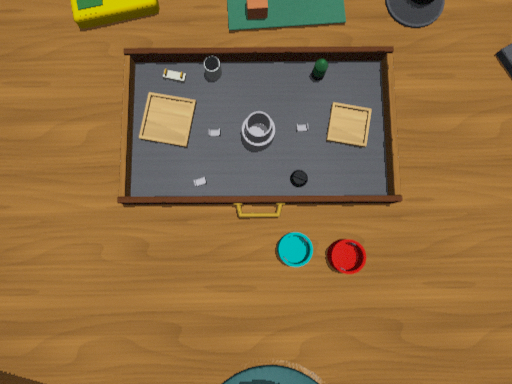

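The top view shows the jammed cans at about (258,129), the small tray at (349,125) and the large tray at (168,120). The red and turquoise look-alikes are outside the drawer. I'm moving above the cans.

arm_command([
  {"travel": [-1, -0.95, 0], "turn": [0, 0, 0]},
  {"travel": [-1, -0.95, 0], "turn": [0, 0, 0]},
  {"travel": [-1, -0.95, 0], "turn": [0, 0, 0]},
  {"travel": [-1, -0.95, 0], "turn": [0, 0, 0]},
  {"travel": [-1, -0.95, 0], "turn": [0, 0, 0]},
  {"travel": [-1, -0.95, 0], "turn": [0, 0, 0]},
  {"travel": [-1, -0.95, 0], "turn": [0, 0, 0]},
  {"travel": [-1, -0.95, 0], "turn": [0, 0, 0]},
  {"travel": [-1, -0.95, 0], "turn": [0, 0, 0]},
  {"travel": [-1, -0.95, 0], "turn": [0, 0, 0]},
  {"travel": [-1, -0.95, 0], "turn": [0, 0, 0]},
  {"travel": [-1, -0.95, 0], "turn": [0, 0, 0]},
])

```text
t: 2.0
tool_pos: [436.7, 222.9, 231.6]
eef_rot: [0.135, 0.991, 0.0, 0.0]
force: [0.3, 0.3, -0.4]
opening: 85.3
finger_force: 0.0
```

arm_command([
  {"travel": [-1, -0.95, 0], "turn": [0, 0, 0]},
  {"travel": [-1, -0.95, 0], "turn": [0, 0, 0]},
  {"travel": [-1, -0.95, 0], "turn": [0, 0, 0]},
  {"travel": [-1, -0.95, 0], "turn": [0, 0, 0]},
  {"travel": [-1, -0.95, 0], "turn": [0, 0, 0]},
  {"travel": [-1, -0.95, 0], "turn": [0, 0, 0]},
  {"travel": [0, 0, 0], "turn": [0, 0, -0.87]},
  {"travel": [0, 0, 0], "turn": [0, 0, -0.87]},
  {"travel": [0, 0, 0], "turn": [0, 0, -0.86]},
  {"travel": [0, 0, 0], "turn": [0, 0, 0]},
])

```text
t: 3.25
tool_pos: [563.7, 11.1, 231.3]
eef_rot: [-0.0, 1.0, -0.0, 0.0]
force: [0.2, 0.4, 0.3]
opening: 85.4
finger_force: 0.0
```

Run:
```python
from h import *
p,o=snap('wrist');print(o['t'],o['tool_pos'],o['eef_rot'],p['fx']);print(np.round(p['tool_from_camera'],2))
for t in ['narrow_can','wide_can','narrow_tray','wide_tray']:
  for d in r.spot_in(p,t)[:3]:
    e=d['extent'];print(t,round(d['p'],2),np.round(e),ray(p,(e[0]+e[2])/2,(e[1]+e[3])/2,{'narrow_can':82,'wide_can':48}.get(t,20),o).round())
save(p,'w1.png')
p,o=snap('top');save(p,'t2.png')
```

```text
3.25 [563.66525541  11.09636916 231.34134325] [-1.38892828e-05  9.99999999e-01 -5.08643438e-06  3.37984142e-05] 296.95403089491555
[[   0.     -0.96   -0.28   70.83]
 [   1.      0.      0.      0.5 ]
 [  -0.     -0.28    0.96 -142.26]
 [   0.      0.      0.      1.  ]]
narrow_can 0.86 [234. 151. 280. 204.] [564.  13.  82.]
wide_can 0.75 [227. 146. 285. 187.] [560.  11.  48.]
narrow_tray 0.85 [ 80. 143. 153. 216.] [ 582. -160.   20.]
narrow_tray 0.64 [235. 151. 278. 202.] [578.  13.  20.]
wide_tray 0.59 [349. 150. 451. 235.] [599. 190.  20.]
```

View pics/w1.png

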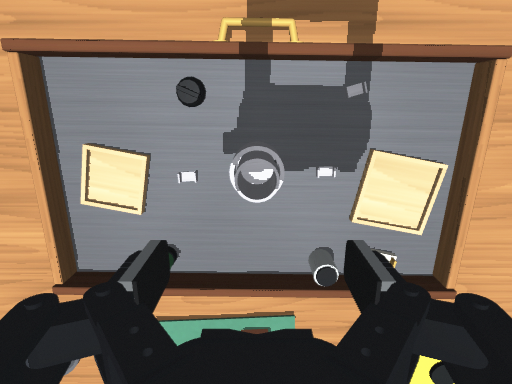

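The wrist view shows the can pair at about (257,174), the small tray at (116,179), the large tray at (400,191) and the clips at (187,177) and (327,172). I'll overlay model outlines to refine the positions.

```bash
cat >> h.py <<'E'
def ring(p,o,c,rad,z,S,off,img,col):
    pts=np.array([(proj(p,[c[0]+rad*np.cos(a),c[1]+rad*np.sin(a),z],o)-off+.5)*S for a in np.linspace(0,6.28,60)])
    cv2.polylines(img,[pts.astype(np.int32)],True,col,1)
def sq(p,o,c,half,ang,z,S,off,img,col):
    pts=[]
    for a in range(4):
        t=ang+np.pi/4+a*np.pi/2;pts.append((proj(p,[c[0]+half*1.4142*np.cos(t),c[1]+half*1.4142*np.sin(t),z],o)-off+.5)*S)
    cv2.polylines(img,[np.array(pts).astype(np.int32)],True,col,1)
E
python3 - <<'E'
from h import *
p,o=snap('wrist')
# trays: colour segmentation
hsv=cv2.cvtColor(p['img'],cv2.COLOR_RGB2HSV)
for nm,(a,b) in {'n':(70,165),'w':(340,455)}.items():
    s=hsv[130:245,a:b]; m=((s[...,2]>130)&(s[...,1]>50)&(s[...,0]<35)).astype(np.uint8)
    k,l,st,ce=cv2.connectedComponentsWithStats(m); i=1+np.argmax(st[1:,4]); c=cv2.findContours((l==i).astype(np.uint8),0,2)[0][0]
    pts=np.array([ray(p,q[0][0]+a,q[0][1]+130,20,o)[:2] for q in cv2.convexHull(c)]).astype(np.float32)
    print(nm,cv2.minAreaRect(pts))
S=9;off=np.array([216,136]);I=cv2.resize(p['img'][136:200,216:300,::-1].copy(),None,fx=S,fy=S,interpolation=cv2.INTER_CUBIC)
c=[563,12]
ring(p,o,c,31,48,S,off,I,(0,0,255));ring(p,o,c,23,82,S,off,I,(0,255,0));cv2.imwrite('pics/c1.png',I)
E
```

```text
n ((583.0995483398438, -164.72642517089844), (76.77273559570312, 76.47132873535156), 78.77018737792969)
w ((600.609375, 188.21224975585938), (95.18408966064453, 94.47159576416016), 78.9184341430664)
```

View pics/c1.png

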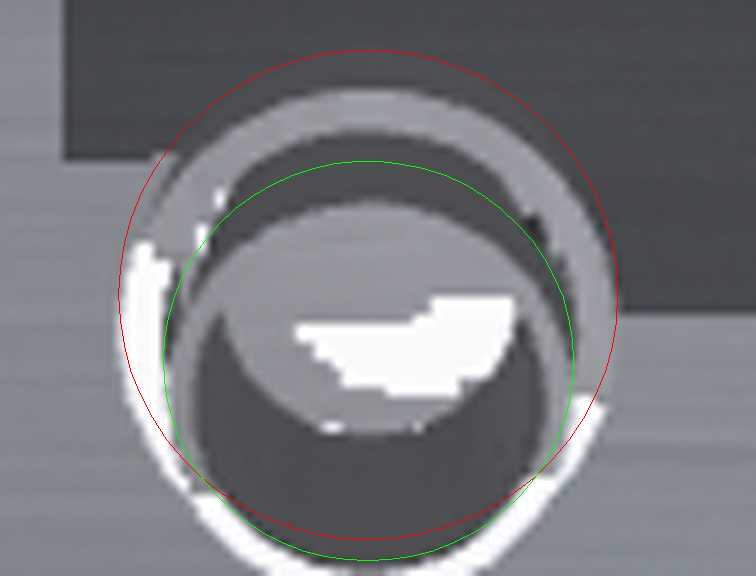

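arm_command([
  {"travel": [-0.13, 0.03, 1], "turn": [0, 0, 0]},
  {"travel": [0, 0, 1], "turn": [0, 0, 0]},
  {"travel": [0, 0, 1], "turn": [0, 0, 0]},
  {"travel": [0, 0, 1], "turn": [0, 0, 0]},
  {"travel": [0, 0, 1], "turn": [0, 0, 0]},
  {"travel": [0, 0, 1], "turn": [0, 0, 0]},
  {"travel": [0, 0, 0], "turn": [0, 0, 0]},
])

```text
t: 4.47
tool_pos: [566.4, 12.0, 49.4]
eef_rot: [-0.0, 1.0, 0.0, -0.002]
force: [-0.6, -0.0, 0.3]
opening: 85.6
finger_force: 0.0
```

Run:
```python
from h import *
p,o=snap('scene');print(o['tool_pos'],o['force'])
c=proj(p,[567,12,65],o).astype(int);a,b=c[0]-60,c[1]-45
I=cv2.resize(p['img'][b:b+90,a:a+120,::-1].copy(),None,fx=6,fy=6,interpolation=cv2.INTER_CUBIC)
off=np.array([a,b]);ring(p,o,[567.5,12],31,48,6,off,I,(0,0,255));ring(p,o,[567.5,12],23,82,6,off,I,(0,255,0));cv2.imwrite('pics/s2.png',I)
```

```text
[566.38285141  12.04479804  49.36656455] [-0.60123172 -0.02580685  0.33915667]
```

View pics/s2.png

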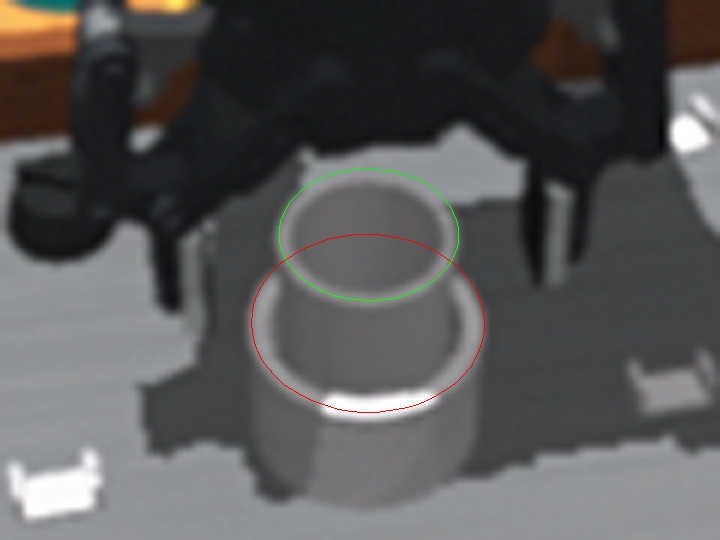

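The overlay rings match both rims (centres at about (369,235) and (369,323) in the crop), so the position is confirmed. I'm closing on the narrow can.

arm_command([
  {"travel": [-0.03, 0, 0], "turn": [0, 0, 0]},
  {"travel": [0, 0, 0], "turn": [0, 0, 0]},
  {"travel": [0, 0, 0], "turn": [0, 0, 0]},
  {"travel": [0, 0, 0], "turn": [0, 0, 0]},
  {"travel": [0, 0, 0], "turn": [0, 0, 0]},
  {"travel": [0, 0, 0], "turn": [0, 0, 0]},
], gripper=30, newtons=45)

```text
t: 5.28
tool_pos: [569.0, 12.0, 52.7]
eef_rot: [-0.0, 1.0, -0.0, 0.001]
force: [-2.4, 0.0, 7.9]
opening: 44.7
finger_force: 45.9
```

arm_command([
  {"travel": [0, 0, -0.2], "turn": [0, 0, 0]},
  {"travel": [0, 0, -0.2], "turn": [0, 0, 0]},
  {"travel": [0, 0, -0.2], "turn": [0, 0, 0]},
  {"travel": [0, 0, -0.2], "turn": [0, 0, 0]},
  {"travel": [0, 0, -0.2], "turn": [0, 0, 0]},
  {"travel": [0, 0, -0.2], "turn": [0, 0, 0]},
  {"travel": [0, 0, -0.2], "turn": [0, 0, 0]},
  {"travel": [0, 0, -0.2], "turn": [0, 0, 0]},
  {"travel": [0, 0, -0.3], "turn": [0, 0, 0]},
  {"travel": [0, 0, -0.3], "turn": [0, 0, 0]},
  {"travel": [0, 0, 0], "turn": [0, 0, 0]},
  {"travel": [0, 0, 0], "turn": [0, 0, 0]},
])

```text
t: 6.78
tool_pos: [568.4, 12.0, 117.1]
eef_rot: [-0.0, 1.0, -0.0, -0.0]
force: [-0.1, 0.1, -2.4]
opening: 45.0
finger_force: 46.7
```

Run:
```python
from h import *
p,o=snap('scene');print(o['tool_pos'],o['force'])
c=proj(p,[567,12,85],o).astype(int);a,b=c[0]-60,c[1]-50
I=cv2.resize(p['img'][b:b+100,a:a+120,::-1].copy(),None,fx=6,fy=6,interpolation=cv2.INTER_CUBIC)
off=np.array([a,b]);ring(p,o,[567.5,12],31,48,6,off,I,(0,0,255))
z=o['tool_pos'][2]-52.7
ring(p,o,[567.5,12],23,82+z,6,off,I,(0,255,0));ring(p,o,[567.5,12],23,16+z,6,off,I,(0,255,0));cv2.imwrite('pics/s3.png',I)
```

```text
[568.3588489   11.97930409 117.07697006] [-0.13631744  0.12083553 -2.35346256]
```

View pics/s3.png

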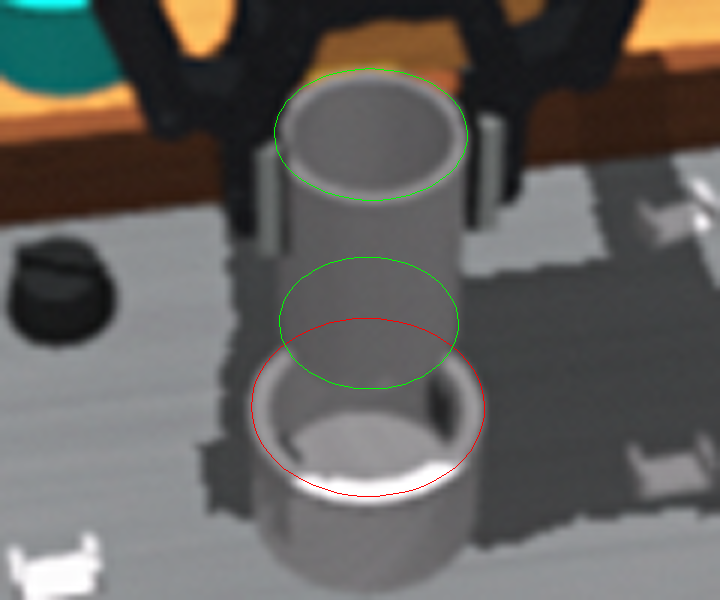

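The narrow can is out and held upright, and the wide can stayed down with its rim at about (369,407). Moving to the small tray.

arm_command([
  {"travel": [0, -0.3, -0.3], "turn": [0, 0, 0]},
  {"travel": [-0.08, -0.7, 0], "turn": [0, 0, 0]},
  {"travel": [-0.08, -0.9, 0], "turn": [0, 0, 0]},
  {"travel": [-0.08, -1, 0], "turn": [0, 0, 0]},
  {"travel": [-0.08, -1, 0], "turn": [0, 0, 0]},
  {"travel": [-0.08, -1, 0], "turn": [0, 0, 0]},
  {"travel": [-0.08, -0.7, 0], "turn": [0, 0, 0]},
  {"travel": [0, -0.3, 0.3], "turn": [0, 0, 0]},
  {"travel": [0, 0, 0.6], "turn": [0, 0, 0]},
  {"travel": [0, 0, 0.6], "turn": [0, 0, 0]},
  {"travel": [0, 0, 0.4], "turn": [0, 0, 0]},
  {"travel": [0, 0, 0.2], "turn": [0, 0, 0]},
])

```text
t: 8.32
tool_pos: [582.7, -164.4, 62.2]
eef_rot: [-0.001, 1.0, 0.0, -0.001]
force: [0.1, 0.2, -2.1]
opening: 44.4
finger_force: 46.7
```

arm_command([
  {"travel": [0, 0, 0.1], "turn": [0, 0, 0]},
  {"travel": [0, 0, 0], "turn": [0, 0, 0]},
])

```text
t: 8.57
tool_pos: [583.1, -164.9, 60.5]
eef_rot: [-0.0, 1.0, -0.0, 0.0]
force: [-0.1, 0.7, -1.6]
opening: 44.7
finger_force: 46.7
```

Run:
```python
from h import *
p,o=snap('scene');print(o['tool_pos'],o['force'])
c=proj(p,[583,-165,50],o).astype(int);a,b=max(c[0]-65,0),c[1]-50
I=cv2.resize(p['img'][b:b+100,a:a+130,::-1].copy(),None,fx=6,fy=6,interpolation=cv2.INTER_CUBIC)
off=np.array([a,b]);sq(p,o,[583,-165],38,-.19,20,6,off,I,(0,0,255))
z=o['tool_pos'][2]-52.7
ring(p,o,o['tool_pos'],23,82+z,6,off,I,(0,255,0));ring(p,o,o['tool_pos'],23,16+z,6,off,I,(0,255,0));cv2.imwrite('pics/s4.png',I)
```

```text
[ 583.10496621 -164.9406735    60.53143271] [-0.12019249  0.66888331 -1.64960499]
```

View pics/s4.png

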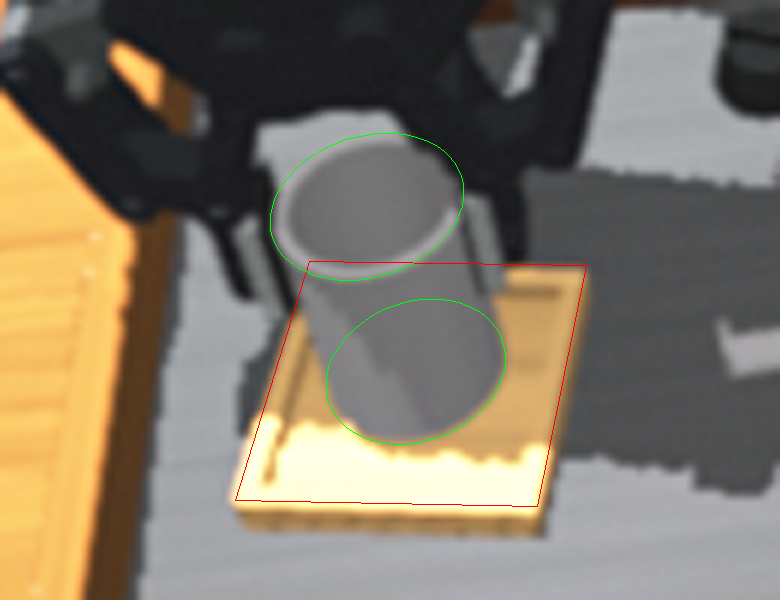

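The can hangs centred in the small tray with its underside about 11 mm above the tray floor. I'm lowering it gently.

arm_command([
  {"travel": [0, 0, 0.1], "turn": [0, 0, 0]},
  {"travel": [0, 0, 0.1], "turn": [0, 0, 0]},
  {"travel": [0, 0, 0.1], "turn": [0, 0, 0]},
  {"travel": [0, 0, 0], "turn": [0, 0, 0]},
])

```text
t: 9.12
tool_pos: [582.8, -165.0, 50.9]
eef_rot: [-0.0, 1.0, 0.0, -0.0]
force: [-0.6, -0.6, -2.1]
opening: 44.4
finger_force: 46.7
```

arm_command([
  {"travel": [0, 0, 0.05], "turn": [0, 0, 0]},
  {"travel": [0, 0, 0], "turn": [0, 0, 0]},
])

```text
t: 9.38
tool_pos: [583.0, -165.0, 49.8]
eef_rot: [-0.0, 1.0, -0.0, 0.0]
force: [-0.2, 0.0, -1.9]
opening: 44.7
finger_force: 46.7
```

arm_command([
  {"travel": [0, 0, 0.05], "turn": [0, 0, 0]},
  {"travel": [0, 0, 0], "turn": [0, 0, 0]},
])

```text
t: 9.62
tool_pos: [583.3, -165.1, 49.7]
eef_rot: [-0.0, 1.0, -0.0, 0.001]
force: [-6.0, 1.1, 12.0]
opening: 44.8
finger_force: 48.1
```

arm_command([
  {"travel": [0, 0, 0.04], "turn": [0, 0, 0]},
  {"travel": [0, 0, 0], "turn": [0, 0, 0]},
])

```text
t: 9.88
tool_pos: [583.5, -165.1, 49.7]
eef_rot: [-0.0, 1.0, -0.0, 0.001]
force: [-11.3, 4.0, 23.6]
opening: 44.9
finger_force: 49.2
```

Contact: it is standing on the tray floor. I'll relieve the pressing force, then release.

arm_command([
  {"travel": [0, 0, -0.06], "turn": [0, 0, 0]},
  {"travel": [0, 0, 0], "turn": [0, 0, 0]},
])

```text
t: 10.12
tool_pos: [583.3, -165.2, 49.7]
eef_rot: [-0.0, 1.0, -0.0, 0.0]
force: [-2.9, 0.9, 7.8]
opening: 44.6
finger_force: 47.7
```

arm_command([
  {"travel": [0, 0, 0], "turn": [0, 0, 0]},
  {"travel": [0, 0, 0], "turn": [0, 0, 0]},
  {"travel": [0, 0, 0], "turn": [0, 0, 0]},
  {"travel": [0, 0, 0], "turn": [0, 0, 0]},
], gripper=72)

```text
t: 10.62
tool_pos: [582.9, -165.0, 48.8]
eef_rot: [-0.0, 1.0, 0.0, -0.0]
force: [-0.5, 0.3, -1.1]
opening: 72.0
finger_force: 0.0
```

arm_command([
  {"travel": [0, 0, -0.4], "turn": [0, 0, 0]},
  {"travel": [0, 0, -1], "turn": [0, 0, 0]},
  {"travel": [0, 0, -1], "turn": [0, 0, 0]},
  {"travel": [0, 0, -1], "turn": [0, 0, 0]},
  {"travel": [0, 0.5, -1], "turn": [0, 0, 0]},
  {"travel": [0.08, 1, 0], "turn": [0, 0, 0]},
  {"travel": [0.1, 1, 0], "turn": [0, 0, 0]},
  {"travel": [0.1, 1, 0], "turn": [0, 0, 0]},
  {"travel": [0.1, 1, 0], "turn": [0, 0, 0]},
  {"travel": [0.1, 1, 0], "turn": [0, 0, 0]},
  {"travel": [0.03, 0.4, 0], "turn": [0, 0, 0]},
  {"travel": [0, 0, 0], "turn": [0, 0, 0]},
], gripper=85)

```text
t: 12.12
tool_pos: [567.7, 12.2, 181.4]
eef_rot: [-0.001, 1.0, -0.0, 0.0]
force: [0.4, -0.3, -0.2]
opening: 84.9
finger_force: 0.0
```

Run:
```python
from h import *
p,o=snap('wrist');print(o['t'],o['tool_pos'],o['opening'])
for t in ['narrow_can','wide_can']:
  for d in r.spot_in(p,t)[:3]: print(t,round(d['p'],2),np.round(d['extent']))
c=[567.5,12];n=proj(p,[*c,48],o).astype(int);print(n)
S=5;off=np.array([70,90]);I=cv2.resize(p['img'][90:210,130-60:130+85+15,::-1].copy(),None,fx=S,fy=S,interpolation=cv2.INTER_CUBIC)
ring(p,o,[583,-165],23,79,S,off,I,(0,255,0));ring(p,o,[583,-165],23,13,S,off,I,(255,255,0))
off2=np.array([n[0]-50,n[1]-60]);J=cv2.resize(p['img'][off2[1]:off2[1]+120,off2[0]:off2[0]+100,::-1].copy(),None,fx=S,fy=S,interpolation=cv2.INTER_CUBIC)
ring(p,o,c,31,48,S,off2,J,(0,0,255))
K=cv2.resize(np.hstack([I[:600],J]),None,fx=.6,fy=.6);print(K.shape);cv2.imwrite('pics/w3.png',K)
```

```text
12.125 [567.65263266  12.23398769 181.44478408] 84.93359017660416
narrow_can 0.84 [ 28. 164. 116. 231.]
wide_can 0.71 [220. 144. 289. 212.]
[255 180]
(360, 780, 3)
```

View pics/w3.png

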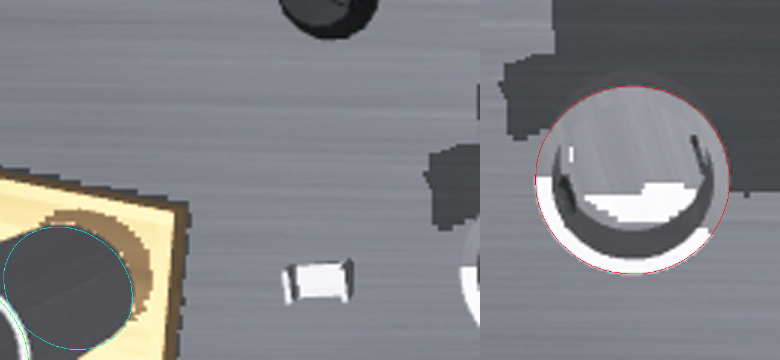

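The narrow can stands inside the small tray and the wide can is where I expected it (ring centre at about (632,180) in the mosaic). I'm descending on the wide can.

arm_command([
  {"travel": [0, 0, 1], "turn": [0, 0, 0]},
  {"travel": [0, 0, 1], "turn": [0, 0, 0]},
  {"travel": [0, 0, 1], "turn": [0, 0, 0]},
  {"travel": [0, 0, 1], "turn": [0, 0, 0]},
  {"travel": [0, 0, 1], "turn": [0, 0, 0]},
  {"travel": [0, 0, 0.5], "turn": [0, 0, 0]},
  {"travel": [0, 0, 0], "turn": [0, 0, 0]},
])

```text
t: 13.15
tool_pos: [567.3, 11.6, 15.4]
eef_rot: [0.0, 1.0, -0.0, -0.001]
force: [0.4, 0.0, 1.1]
opening: 85.2
finger_force: 0.0
```

arm_command([
  {"travel": [0, 0, 0], "turn": [0, 0, 0]},
  {"travel": [0, 0, 0], "turn": [0, 0, 0]},
  {"travel": [0, 0, 0], "turn": [0, 0, 0]},
  {"travel": [0, 0, 0], "turn": [0, 0, 0]},
  {"travel": [0, 0, 0], "turn": [0, 0, 0]},
], gripper=45, newtons=70)

```text
t: 13.78
tool_pos: [568.6, 11.9, 17.9]
eef_rot: [-0.0, 1.0, -0.0, 0.001]
force: [-2.0, -0.7, 6.7]
opening: 60.7
finger_force: 77.1
```

arm_command([
  {"travel": [0, 0, -0.2], "turn": [0, 0, 0]},
  {"travel": [0, 0, -0.3], "turn": [0, 0, 0]},
  {"travel": [0, 0, -0.5], "turn": [0, 0, 0]},
  {"travel": [0, 0, -0.7], "turn": [0, 0, 0]},
  {"travel": [0, 0, -0.7], "turn": [0, 0, 0]},
  {"travel": [0, 0, -0.6], "turn": [0, 0, 0]},
  {"travel": [0, 0, 0], "turn": [0, 0, 0]},
])

```text
t: 14.65
tool_pos: [568.3, 12.0, 107.9]
eef_rot: [-0.0, 1.0, -0.0, 0.001]
force: [0.1, 0.2, -5.5]
opening: 60.5
finger_force: 77.0
```

arm_command([
  {"travel": [-0.05, 0.4, 0], "turn": [0, 0, 0]},
  {"travel": [-0.15, 0.8, 0], "turn": [0, 0, 0]},
  {"travel": [-0.2, 1, 0], "turn": [0, 0, 0]},
  {"travel": [-0.2, 1, 0], "turn": [0, 0, 0]},
  {"travel": [-0.2, 1, 0], "turn": [0, 0, 0]},
  {"travel": [-0.17, 1, 0], "turn": [0, 0, 0]},
  {"travel": [-0.1, 0.67, 0.3], "turn": [0, 0, 0]},
  {"travel": [0, 0, 0.6], "turn": [0, 0, 0]},
  {"travel": [0, 0, 0.7], "turn": [0, 0, 0]},
  {"travel": [0, 0, 0.5], "turn": [0, 0, 0]},
  {"travel": [0, 0, 0.2], "turn": [0, 0, 0]},
  {"travel": [0, 0, 0], "turn": [0, 0, 0]},
])

```text
t: 16.15
tool_pos: [599.6, 187.8, 36.7]
eef_rot: [-0.0, 1.0, -0.0, -0.0]
force: [0.8, -0.1, -4.8]
opening: 60.2
finger_force: 77.1
```

Run:
```python
from h import *
p,o=snap('scene');print(o['tool_pos'],o['force'])
c=proj(p,[600,188,35],o).astype(int);a,b=c[0]-65,c[1]-50
I=cv2.resize(p['img'][b:b+100,a:a+130,::-1].copy(),None,fx=6,fy=6,interpolation=cv2.INTER_CUBIC)
off=np.array([a,b]);sq(p,o,[600.5,188],47,-.19,20,6,off,I,(0,0,255))
z=o['tool_pos'][2]-17.5
ring(p,o,o['tool_pos'],31,48+z,6,off,I,(0,255,0));ring(p,o,o['tool_pos'],31,8+z,6,off,I,(0,255,0));cv2.imwrite('pics/s5.png',I)
```

```text
[599.58719773 187.78175372  36.69546467] [ 0.75507736 -0.06010386 -4.79195648]
```

View pics/s5.png

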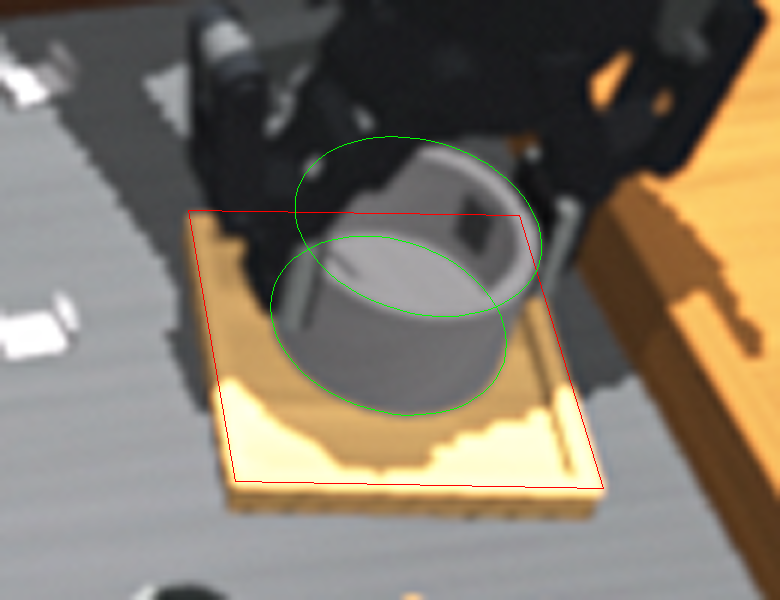

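The wide can hangs level and centred over the large tray, about 13 mm up. I'm lowering it.

arm_command([
  {"travel": [0, 0, 0.1], "turn": [0, 0, 0]},
  {"travel": [0, 0, 0.1], "turn": [0, 0, 0]},
  {"travel": [0, 0, 0.1], "turn": [0, 0, 0]},
  {"travel": [0, 0, 0], "turn": [0, 0, 0]},
])

```text
t: 16.7
tool_pos: [599.4, 188.1, 27.6]
eef_rot: [-0.0, 1.0, -0.0, -0.0]
force: [-0.2, 1.0, -4.7]
opening: 60.4
finger_force: 77.1
```

arm_command([
  {"travel": [0, 0, 0.06], "turn": [0, 0, 0]},
  {"travel": [0, 0, 0], "turn": [0, 0, 0]},
])

```text
t: 16.95
tool_pos: [599.5, 188.1, 26.0]
eef_rot: [-0.0, 1.0, -0.0, -0.0]
force: [-0.4, -0.0, -5.2]
opening: 60.0
finger_force: 77.1
```

arm_command([
  {"travel": [0, 0, 0.04], "turn": [0, 0, 0]},
  {"travel": [0, 0, 0], "turn": [0, 0, 0]},
])

```text
t: 17.2
tool_pos: [599.6, 188.1, 24.8]
eef_rot: [-0.0, 1.0, -0.0, -0.0]
force: [-0.3, 0.0, -5.5]
opening: 60.3
finger_force: 77.1
```

arm_command([
  {"travel": [0, 0, 0.04], "turn": [0, 0, 0]},
  {"travel": [0, 0, 0], "turn": [0, 0, 0]},
])

```text
t: 17.45
tool_pos: [599.5, 188.1, 23.6]
eef_rot: [-0.0, 1.0, -0.0, -0.0]
force: [-0.1, -0.4, -4.4]
opening: 60.8
finger_force: 77.1
```

arm_command([
  {"travel": [0, 0, 0.04], "turn": [0, 0, 0]},
  {"travel": [0, 0, 0], "turn": [0, 0, 0]},
])

```text
t: 17.7
tool_pos: [599.7, 188.1, 22.9]
eef_rot: [-0.0, 1.0, 0.0, 0.0]
force: [-2.7, -0.7, 1.5]
opening: 60.2
finger_force: 77.6
```

arm_command([
  {"travel": [0, 0, 0], "turn": [0, 0, 0]},
  {"travel": [0, 0, 0], "turn": [0, 0, 0]},
  {"travel": [0, 0, 0], "turn": [0, 0, 0]},
], gripper=69)

```text
t: 18.08
tool_pos: [599.8, 188.1, 22.7]
eef_rot: [-0.0, 1.0, 0.0, 0.0]
force: [0.4, -0.9, 0.3]
opening: 68.8
finger_force: 0.0
```

arm_command([
  {"travel": [0, 0, -0.2], "turn": [0, 0, 0]},
  {"travel": [0, 0, -0.5], "turn": [0, 0, 0]},
  {"travel": [0, 0, -1], "turn": [0, 0, 0]},
  {"travel": [0, 0, -1], "turn": [0, 0, 0]},
  {"travel": [0, 0, -1], "turn": [0, 0, 0]},
  {"travel": [0, 0, -1], "turn": [0, 0, 0]},
  {"travel": [0.5, 0, -1], "turn": [0, 0, 0]},
  {"travel": [1, 0, 0], "turn": [0, 0, 0]},
  {"travel": [1, 0, 0], "turn": [0, 0, 0]},
  {"travel": [1, 0, 0], "turn": [0, 0, 0]},
  {"travel": [1, 0, 0], "turn": [0, 0, 0]},
  {"travel": [0, 0, 0], "turn": [0, 0, 0]},
])

```text
t: 19.58
tool_pos: [463.6, 188.2, 195.1]
eef_rot: [-0.001, 1.0, 0.0, 0.001]
force: [-0.2, -0.2, 0.0]
opening: 68.8
finger_force: 0.0
```

Run:
```python
from h import *
p,o=snap('scene');print(o['t'],o['tool_pos'],o['force'])
a,b=100,170
I=cv2.resize(p['img'][b:b+150,a:a+350,::-1].copy(),None,fx=2.28,fy=2.28,interpolation=cv2.INTER_CUBIC)
S=2.28;off=np.array([a,b])
ring(p,o,[600,188],31,53,S,off,I,(0,255,0));ring(p,o,[583,-165],23,79,S,off,I,(0,255,0));cv2.imwrite('pics/s6.png',I)
```

```text
19.575 [463.57606211 188.16153504 195.12919062] [-0.20623523 -0.15610282  0.01535899]
```

View pics/s6.png

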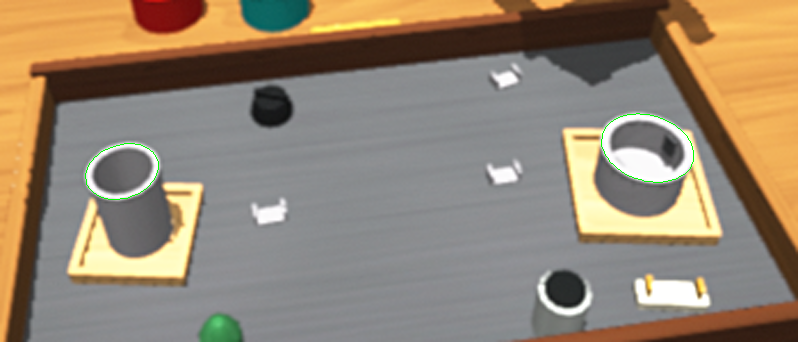

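Both cans stand upright and centred in their trays, with rims at about (122,171) and (647,148) matching the expected rings. The arm is clear, so I'm handing in.

```bash
python3 -c "
from rig import r
print(r.job_done())"
```

```text
the job is handed in; nothing more can be done
None
```

I pulled the narrow can free and set it in the smaller tray, and set the wide can in the larger tray. In the last picture both stood upright and centred. I handed the job in at about 20 s; no verdict was returned.

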